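Load the sample feeder and hold its run paddle half-way

ROBOT

A 6-joint arm with a two-finger parallel gripper is mounted at the origin on the work surface. World frame = base frame: x ahead of the robot, y to its left, z up, the work surface at z = 0. Lengths are in m, angles in rad, forces in N, time in s.
With the tool pointing down it reaches from about 0.275 to 0.825 m from the base axis. Payload 4.9 kg.
Tool frame: the origin (TCP) lies midway between the tips of the shut fingers; the grasp point (between the pads) lies 19 mm behind it; z points along the fingers, y is the line along which they close (so a half turn about z gives the same grasp; the last joint's range is limited). The gripper opens to 85 mm and grips with 20 to 120 N. Pads are 22 mm wide; open, the fingers measure 114 mm over their backs; the gripper's body (76 mm by 85 mm) begins 54 mm behind the grasp point. The pads swing forward as they close: fully open they stand 13 mm farther back than shut.
Start: joints at [-1.273, 0.326, -0.193, 1.052, 0, 1.437], TCP at [0.23, -0.5, 0.231] pointing down, gripper open.
Joint ranges: [-2.65, 2.65], [-0.97, 1.79], [-1.3, 1.35], [-1.93, 2.1], [-1.47, 1.37], [-3.14, 3.14]. Speed limits (rad/s): [2.57, 2.57, 3.14, 3.14, 3.14, 3.14].

INTERFACE

Orientations are given as a unit quaternion [w, x, y, z].
In Python, from plant import * gives the robot as it stands. Calls block until the motion is done:
- move_pose(position, orientation): joint-space move of the TCP to a pose.
- move_l(position, feed=0.15, attitude=None, guard=None): straight line of the TCP; attitude=None keeps the orientation; feed is the mean speed in m/s. With guard (N) it stops when the force on the tool has changed by that much, and returns True; else False.
- set_joints(angles): joint-space move.
- move_gripper(opening, grip_force=None): finger opening in m; grip_force is the grip in N (None keeps the last); returns when the fingers have stopped.
- sleep(seconds).
- ik(position, orientation): joint angles nearest the present ones, or None.
- observe(): the state.
- get_image(name): name is "scene" or "top"; returns a dict with "frame" (420x560x3 uint8, red, green, blue), "camera_matrix" (3x3 intrinsics, pixels), "D" ([k1, k2, p1, p2, k3] as OpenCV has them; the pictures are not rectified), "R" (3x3) and "t" (3): a world point X has camera coordinates R X + t. Camera axes: x right, y down, z forward; pixel columns grow to the right and rows downward; lengths in m; the calibration is good to about 2 mm. A picture is of the moment at which its call begins. There is no depth.
A pose or a line that the arm cannot do raises IKError and nothing moves.
- close_job(): hands the job in; it is judged then, once.
Trained networks look in the newest picture that a camera, given by its name, has taken for a name from the list of things; names that differ only in an ending like _2 or _b are one class to them, and where a whole thing is asked for, a point or a joint stands for the part that bears it (a point fixed in the world has none). Each returns a list of dicts, best first, with "conf" (0 to 1); they miss things now and then, are a little off and sometimes report something else, mostly with a low value. They report only what shows in the picture. A call takes as long as a camera call. They do not tell look-alikes from the thing itself.
- masks_of(camera, query): "region" (420x560 bool, what is visible of it) and "box" ([left, top, right, bottom] in pixels, round what is visible of it).
- spot_point(camera, query): "position" ([column, row] in pixels: a listed point, or the origin of a listed thing).
The state is a dict: "t": time; "joint_positions": joint angles; "dq": joint speeds; "tau": joint torques, N m; "eef_pos": TCP position; "tcp_rot": TCP orientation; "wrist_force": force on the tool from outside, world axes, zero at the start; "torque": the same for the moment, N m; "grip_width": finger opening in m; "finger_force": force on a finger pad.
Only numpy, scipy, OpenCV 4.12 (cv2) and the standard library are available. Lean on these libraries where they do the work, as an engineer would, in place of code of your own. Each camera call takes 0.05 s, during which the arm holds its last target. There are 200 camera calls.

TASK

Stand the blue-capped vial upright in the empty well of the black tray while the tray is still out, let go of it, and then slide the tray fully home against the feeder's tower. Then press the green spring paddle on the grey console down to half of its travel with the gripper's fingertips and finish while still holding it there; never press it down to its stop. Do not tip the blue-capped vial, and leave the other vials, the amber bottle and the mouse where they are.

Things in the scene. Friction and masses are not known exactly. Their poses are not given: they have to be found in the camera images.
- blue_vial_center (a point): Centre (half-way up) of the loose blue-capped glass sample vial, an upright cylinder 23 mm in diameter and 75 mm tall (cap: the top 17 mm), 45 g, standing on the bench; its z axis points up along the vial. Standing on the bench its centre is 37.5 mm up.
- red_vial_center (a point): Centre of a like vial with a red cap, also on the bench. To be left alone.
- yellow_vial_center (a point): Centre of a like vial with a yellow cap, also on the bench. To be left alone.
- wash_bottle: Amber bottle, 60 mm in diameter and 150 mm tall; origin at the centre of its underside. To be left alone.
- mouse: Grey computer mouse, 105 by 60 by 34 mm, on a blue mat; origin at the centre of its underside. To be left alone.
- feeder: White sample feeder fixed to the bench, at a varying place and yaw; origin at the centre of its underside. Base 130 mm (x) by 330 mm (y) by 30 mm high; over its +y end, from y = +85 to +165 mm, stands a tower whose top is 140 mm above the bench. The tray slides along its y axis over the base, in the open air.
- well (a point): Centre of the mouth of the tray's one empty round well, level with the tray's top, 65 mm above the bench; moves with the tray, has the feeder's axes. The well is 29 mm in diameter, 25 mm deep, its rim chamfered and ringed white; a seated vial's centre is 12.5 mm above the mouth. Small vial caps beside it, 33 mm off in x, stand 4 mm above the tray's top.
- tray_end (a point): Centre of the outer (-y) face of the tray, on the orange upright plate to push against: 60 mm wide (x), 8 mm thick, from 32 to 79 mm above the bench; this point is 55.5 mm above the bench. Has the feeder's axes: pushing along +y shuts the tray.
- tray (a joint): How far the black tray (90 mm in x, 120 mm in y; well 50 mm from its tower-side end) is out, in m: 0 fully home against the tower, 0.09 fully out. It slides with about 3 N of friction and stays where it is left.
- console: Grey box 160 (x) by 90 (y) by 40 mm high, fixed to the bench at a varying place and yaw; origin at the centre of its underside. It carries the green paddle (110 by 50 by 8 mm), hinged at the box's far (+x) end, its free end raised towards the robot (-x).
- paddle_press (a point): Centre of the black rubber pad (35 by 44 mm) on the paddle's upper face, the place to press, 80 mm from the hinge: about 81 mm above the bench when up, 70 mm half-way, 59 mm at the stop. Its axes are those of the console when the paddle is up, and turn with the paddle.
- paddle (a joint): How far the paddle is pressed, in rad: 0 up, 0.28 at the stop, half-way 0.14 (the pad is then 11 mm lower than when up). A spring pushes it up: at the pad about 2 N at the start, 7 N half-way, 12 N at the stop; it springs back when released.
There are look-alikes about, which are no part of the job. Leave any purple look-alike of the part that bears blue_vial_center alone.

How it is judged:
On the way, in this order (a step that is already met when the one before it is completed fails the run):
1. the blue-capped vial stands in the well and is let go, the tray still out (horizontal distance between blue_vial_center and well below 0.008 m and z of blue_vial_center in the frame of well below 0.018 m and angle between blue_vial_center's own z axis and vertical below 0.2 rad and contact force between the fingers and blue_vial below 0.1 N and value of joint tray above 0.03 m), for 0.2 s.
2. the tray is fully home with the vial in it (value of joint tray below 0.005 m and horizontal distance between blue_vial_center and well below 0.008 m and z of blue_vial_center in the frame of well below 0.018 m and angle between blue_vial_center's own z axis and vertical below 0.2 rad), for 0.2 s.
3. the paddle is held about half-way down by the fingers (value of joint paddle between 0.08 and 0.2 rad and contact force between the fingers and paddle above 2 N and value of joint tray below 0.005 m), for 0.5 s.
At the end, for the whole second after the job is handed in: The fingers hold the paddle still at half travel (0.08 to 0.20 rad of 0.28, pushing on it with over 2 N), the tray is home within 5 mm, and the blue-capped vial stands released in the well (within 8 mm of its centre, its bottom within 5.5 mm of the floor, leaning under 0.2 rad) (all of step 3 and horizontal distance between blue_vial_center and well below 0.008 m and z of blue_vial_center in the frame of well below 0.018 m and angle between blue_vial_center's own z axis and vertical below 0.2 rad and contact force between the fingers and blue_vial below 0.1 N and velocity of joint paddle between -0.1 and 0.1 rad/s); the arm keeps its last pose, push and grip.
It fails at once if the paddle is pressed down to its stop (over 0.26 rad) (value of joint paddle above 0.26 rad).
It fails at once if the blue-capped vial is tipped (over 0.8 rad) (angle between blue_vial_center's own z axis and vertical above 0.8 rad).
It fails at once if another vial, the amber bottle or the mouse is moved over 20 mm (distance of any of red_vial_center, yellow_vial_center, wash_bottle, mouse from where it was at the start of the episode above 0.02 m).
It also fails if it takes over 61 s, if anything falls off the work surface, if the arm or the gripper's body presses on something with over 40 N, if the wrist force passes 120 N, or if a joint passes its speed limit or range.

## Working session

There is one attempt and no reset: what is moved stays moved. The work goes in short steps, each a Python script; the robot and the scene stay as the last script left them, time stands still between calls to the robot, and variables do not carry over. Pictures are saved under pics/ and viewed, at most 10 in all, crops included, and the job is handed in when it is done.

```bash
mkdir -p pics; cat > h.py <<'E'
from plant import *
import numpy as np, cv2
def ray(im,px):
    u=cv2.undistortPoints(np.array([[px]],float),im["camera_matrix"],np.array(im["D"],float))[0,0]
    R=np.array(im["R"]);t=np.array(im["t"])
    return -R.T@t, R.T@np.array([u[0],u[1],1.])
def atz(im,px,z):
    c,d=ray(im,px); return c+d*(z-c[2])/d[2]
def tri(a,pa,b,pb):
    A=[];B=[]
    for im,p in((a,pa),(b,pb)):
        c,d=ray(im,p);d=d/np.linalg.norm(d);P=np.eye(3)-np.outer(d,d);A.append(P);B.append(P@c)
    return np.linalg.solve(sum(A),sum(B))
def proj(im,X):
    R=np.array(im["R"]);return cv2.projectPoints(np.array([X],float),cv2.Rodrigues(R)[0],np.array(im["t"],float),im["camera_matrix"],np.array(im["D"],float))[0][0,0]
E
python3 - <<'E'
from h import *
np.set_printoptions(precision=4,suppress=True)
for n in("scene","top"):
    im=get_image(n);cv2.imwrite(f"pics/{n}0.png",im["frame"][:,:,::-1])
    print(n,-np.array(im["R"]).T@im["t"])
    for q,z in(("blue_vial_center",.0375),("red_vial_center",.0375),("yellow_vial_center",.0375),("wash_bottle",0),("mouse",0),("feeder",0),("well",.065),("tray_end",.0555),("console",0),("paddle_press",.081)):
        for d in spot_point(n,q)[:4]: print(q,round(d["conf"],2),np.round(d["position"],1),atz(im,d["position"],z))
print(observe())
E
```

```text
scene [1.0183 0.5981 0.7056]
blue_vial_center 0.69 [400.5 264.2] [0.3707 0.1898 0.0375]
blue_vial_center 0.48 [366.8 283. ] [0.4739 0.1855 0.0375]
red_vial_center 0.67 [314.3 230.5] [ 0.4484 -0.0168  0.0375]
yellow_vial_center 0.63 [333.6 254.6] [0.4699 0.0764 0.0375]
wash_bottle 0.7 [411.4 345.8] [0.4962 0.336  0.    ]
mouse 0.83 [178.7 189.4] [ 0.6136 -0.4341  0.    ]
feeder 0.76 [283.7 308. ] [0.6373 0.1098 0.    ]
well 0.73 [364.9 284.7] [0.5029 0.2035 0.065 ]
well 0.58 [271.3 276.5] [0.6418 0.0719 0.065 ]
tray_end 0.84 [252.9 261.4] [0.6414 0.003  0.0555]
tray_end 0.7 [412.4 342. ] [0.5293 0.3522 0.0555]
console 0.8 [234.  216.1] [ 0.5508 -0.2261  0.    ]
paddle_press 0.96 [236.2 191.3] [ 0.5435 -0.219   0.081 ]
top [ 0.3239 -0.0692  1.5683]
blue_vial_center 0.44 [184.3 275.1] [0.3643 0.1936 0.0375]
blue_vial_center 0.38 [185.2 236.2] [0.4818 0.1939 0.0375]
red_vial_center 0.65 [222.6 241.4] [0.4665 0.0798 0.0375]
red_vial_center 0.39 [252.6 244.1] [ 0.4588 -0.011   0.0375]
yellow_vial_center 0.47 [224.4 239.1] [0.4736 0.0745 0.0375]
wash_bottle 0.62 [141.7 232.9] [0.4953 0.3374
[... 154 characters left out ...]
]
tray_end 0.89 [246.5 183.5] [0.6416 0.0085 0.0555]
tray_end 0.46 [185.8 238.8] [0.4721 0.1888 0.0555]
tray_end 0.28 [321.  216.7] [ 0.5406 -0.2169  0.0555]
console 0.78 [316.4 216.8] [ 0.5482 -0.2079  0.    ]
{'t': 1.1, 'joint_positions': array([-1.2732,  0.3262, -0.1926,  1.052 ,  0.    ,  1.4366]), 'dq': array([-0.0012, -0.001 ,  0.0023,  0.0004,  0.0022, -0.0014]), 'tau': array([ -0.0006, -44.334 ,  26.276 ,   0.0011,  -0.0002,   0.    ]), 'eef_pos': array([ 0.2302, -0.4995,  0.2313]), 'tcp_rot': array([0.    , 0.9768, 0.2142, 0.    ]), 'wrist_force': array([ 0.165 ,  0.1535, -0.1517]), 'torque': array([ 0.0137,  0.0228, -0.0196]), 'finger_force': 0.0, 'grip_width': 0.08537406485403273}
```

View pics/scene0.png

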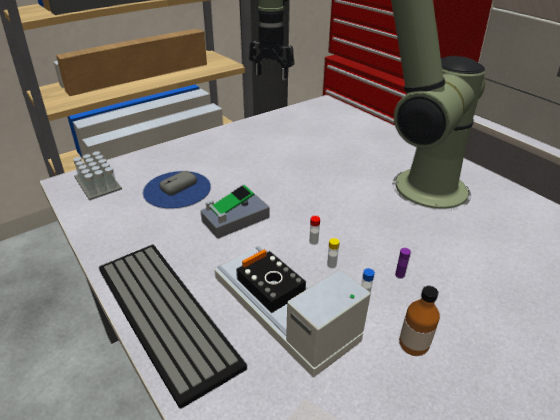

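View pics/top0.png

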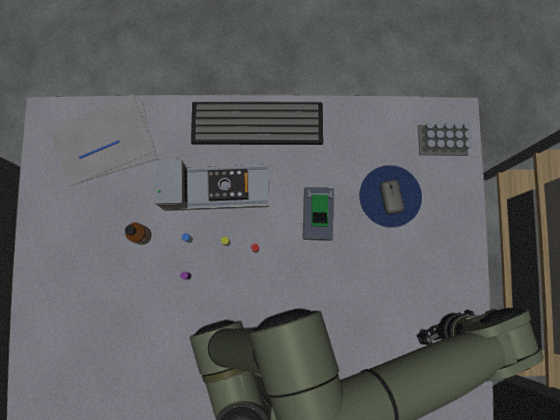

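The scene picture shows the blue cap at (368,274), the purple look-alike at (404,255), the well ring at (273,277) and the orange plate at (255,258). In the top picture the blue cap is at (186,237), the well at (225,184), the plate at (247,183), and the paddle pad at (319,216). The tower is on the left (+y), so the feeder's yaw is close to zero. Next I'll refine these positions by colour.

```bash
cat >> h.py <<'E'
def blob(im,lo,hi,near,r=25,smin=90,vmin=50):
    h=cv2.cvtColor(im["frame"],cv2.COLOR_RGB2HSV).astype(int)
    m=((h[...,0]>=lo)&(h[...,0]<=hi)&(h[...,1]>=smin)&(h[...,2]>=vmin))
    Y,X=np.mgrid[:420,:560]; m&=np.hypot(X-near[0],Y-near[1])<r
    y,x=np.nonzero(m); return np.c_[x,y].astype(float)
E
python3 - <<'E'
from h import *
np.set_printoptions(precision=4,suppress=True)
s=get_image("scene");t=get_image("top")
b=blob(t,100,120,(186,237),12);bs=blob(s,100,120,(368,274),15)
print("blue",len(b),b.mean(0),atz(t,b.mean(0),.073),len(bs),bs.mean(0),atz(s,bs.mean(0),.068),tri(t,b.mean(0),s,bs.mean(0)))
o=blob(t,3,18,(247,183),25,120,80);os_=blob(s,3,18,(255,258),25,120,80)
print("orange",len(o),o.mean(0),atz(t,o.mean(0),.079),len(os_),os_.mean(0),atz(s,os_.mean(0),.065),tri(t,o.mean(0),s,os_.mean(0)))
for n,im,near in(("t",t,(225,184)),("s",s,(273,277))):
    g=cv2.cvtColor(im["frame"],cv2.COLOR_RGB2GRAY)
    m=(g>(120 if n=="t" else 140)).astype(np.uint8)
    k,l,st,c=cv2.connectedComponentsWithStats(m)
    for i in range(1,k):
        if np.hypot(*(c[i]-near))<15 and st[i,4]>12:
            cn=cv2.findContours((l==i).astype(np.uint8),cv2.RETR_EXTERNAL,cv2.CHAIN_APPROX_NONE)[0][0]
            e=cv2.fitEllipse(cn) if len(cn)>5 else None
            print("ring",n,c[i],st[i,4],e,atz(im,e[0] if e else c[i],.065))
for q in("feeder","console","paddle","tray"):
    for n,im in(("top",t),("scene",s)):
        d=masks_of(n,q)
        for e in d[:1]:
            y,x=np.nonzero(e["region"]);r=cv2.minAreaRect(np.c_[x,y].astype(np.float32))
            z={"feeder":.03,"console":.04,"paddle":.075,"tray":.065}[q]
            bx=cv2.boxPoints(r);W=np.array([atz(im,p,z)[:2] for p in bx]);print(q,n,round(e["conf"],2),e["box"],W.tolist() if n=="top" else "")
g=blob(t,50,80,(319,210),40,100,50);gs=blob(s,50,80,(238,198),40,100,50)
r=cv2.minAreaRect(g.astype(np.float32));print("green top",len(g),r,[atz(t,p,.075)[:2] for p in cv2.boxPoints(r)])
T=np.hstack([t["frame"][155:255,150:350]]);S=s["frame"][180:330,200:400]
cv2.imwrite("pics/c1.png",np.vstack([cv2.resize(T,(560,280),interpolation=2),cv2.resize(S,(400,300),interpolation=2)[:, :].copy() if 0 else cv2.copyMakeBorder(cv2.resize(S,(400,300)),0,0,0,160,0)])[:,:,::-1])
E
```

```text
blue 51 [185.3333 236.6471] [0.4768 0.1873 0.073 ] 124 [368.1613 274.371 ] [0.4785 0.1885 0.068 ] [0.4776 0.1881 0.0672]
orange 50 [245.58 181.9 ] [0.6416 0.0101 0.079 ] 174 [254.1149 257.7414] [0.6383 0.0036 0.065 ] [0.6429 0.0105 0.0726]
ring s [278.6667 263.2667] 15 ((278.7233581542969, 263.3419189453125), (3.2697596549987793, 4.214673042297363), 89.21119689941406) [0.6058 0.0492 0.065 ]
ring s [273.     277.1304] 69 ((273.1489562988281, 276.9230651855469), (11.62555980682373, 16.708024978637695), 88.5610580444336) [0.6394 0.0752 0.065 ]
feeder scene 0.75 [215.1, 244.9, 371.0, 380.5] 
console top 0.91 [301.5, 187.3, 334.2, 243.6] [[0.6377904291810135, -0.1640841588613516], [0.6382988264569608, -0.25944835917775916], [0.4717958525628873, -0.257199838082933], [0.47151974350962333, -0.16328307746537646]]
console scene 0.98 [197.8, 183.7, 265.8, 236.2] 
paddle top 0.95 [306.1, 194.2, 327.1, 227.5] [[0.6093521551627917, -0.18276260413246548], [0.6096079013665131, -0.23374931119997777], [0.5100463067089904, -0.23258615553728662], [0.5098668500179102, -0.1820787859783893]]
paddle scene 0.86 [210.5, 185.4, 253.9, 213.9] 
tray top 0.92 [204.1, 170.8, 246.8, 201.7] [[0.6842111618042503, 0.12857316357606952], [0.6845160500431204, 0.007037349963681605], [0.5890721685804052, 0.00594720940061981], [0.588659461826512, 0.12632635223293265]]
tray scene 0.82 [238.4, 248.0, 308.8, 313.0] 
green top 361 ((319.0, 210.0), (30.0, 16.0), 90.0) [array([ 0.6033, -0.1857]), array([ 0.6035, -0.2337]), array([ 0.513 , -0.2326]), array([ 0.5129, -0.1851])]
```

View pics/c1.png

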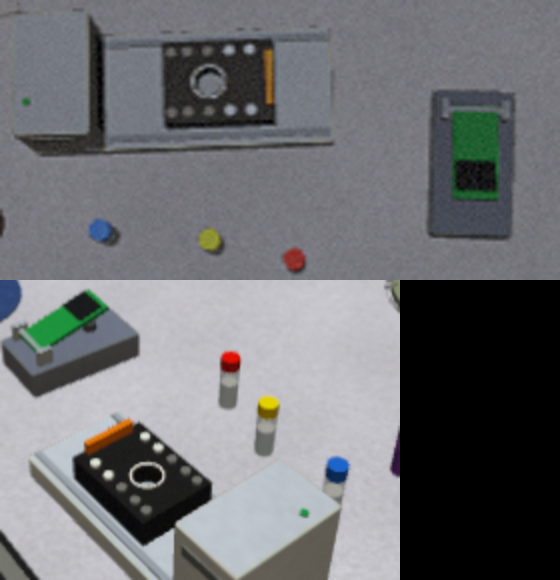

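```bash
python3 - <<'E'
from h import *
np.set_printoptions(precision=4,suppress=True)
s=get_image("scene");t=get_image("top")
print("well",tri(t,(223.96,183.96),s,(273.1,277)),atz(t,(223.96,183.96),.065),"pad",atz(t,(319.3,217.6),.081),spot_point("scene","paddle_press")[0]["position"])
q=[0,1,0,0]
move_pose([.4776,.188,.2],q); print(observe()["eef_pos"],observe()["joint_positions"],observe()["t"])
move_gripper(.05,25)
move_l([.4776,.188,.035],.12,guard=8)
print(observe()["eef_pos"])
move_gripper(.0,25); o=observe();print(o["grip_width"],o["finger_force"],o["eef_pos"])
move_l([.4776,.188,.17],.12)
o=observe();print(o["grip_width"],o["finger_force"],o["wrist_force"],o["t"])
s=get_image("scene");t=get_image("top")
for n,im in(("s",s),("t",t)): cv2.imwrite(f"pics/g_{n}.png",im["frame"][:,:,::-1])
a=s["frame"][130:340,200:480];cv2.imwrite("pics/g1.png",cv2.resize(a,(700,525))[:,:,::-1])
E
```

```text
well [0.6388 0.0756 0.0646] [0.638  0.0761 0.065 ] pad [ 0.5343 -0.2094  0.081 ] [240.1, 189.6]
[0.4778 0.1877 0.2   ] [ 0.2306  0.2829 -0.3376  0.9502 -0.0001 -2.9104] 5.3583
[0.4782 0.1881 0.0356]
0.022498966137064084 24.910220503807068 [0.478  0.1881 0.0355]
0.022373243819804867 24.627409279346466 [-0.0906 -0.203  -0.2747] 8.95
```

View pics/g1.png

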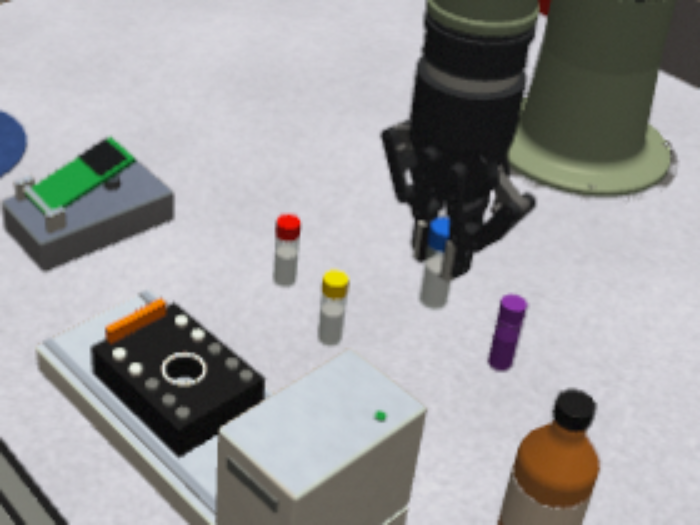

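The vial is held upright, with its bottom at about (374,250) in full-frame pixels. Now I'll move above the well and compare.

```bash
python3 - <<'E'
from h import *
np.set_printoptions(precision=4,suppress=True)
W=np.array([.6386,.0758])
move_l([*W,.17],.15); move_l([*W,.115],.1)
o=observe();p=o["eef_pos"];print(p,o["t"])
s=get_image("scene")
for n in("scene","top"):
    for d in spot_point(n,"blue_vial_center")[:2]: print(n,d["conf"],d["position"])
c=[*p[:2],p[2]+.0025]
print("expected centre scene",proj(s,c),"bottom",proj(s,[*p[:2],p[2]-.035]),"well",proj(s,[*W,.065]))
a=s["frame"][195:305,210:340];cv2.imwrite("pics/w1.png",cv2.resize(a,(780,660)[:2] if 0 else (700,592))[:,:,::-1])
E
```

```text
[0.6389 0.0759 0.1154] 11.2083
scene 0.84 [401.8, 264.5]
scene 0.64 [273.4, 256.7]
top 0.49 [186.0, 273.7]
expected centre scene [273.5575 257.9566] bottom [273.5764 271.6161] well [273.6486 276.9317]
```

View pics/w1.png

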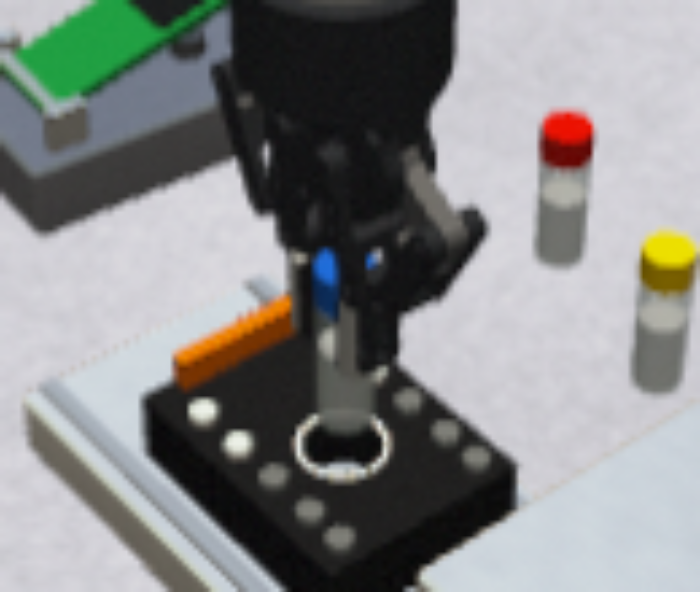

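The vial's bottom is centred over the white ring to within about 1 mm: (346,418) in the crop against the ring centre at (343,444), one column offset of 0.5 px. Now I'll lower it, release it, and check.

```bash
python3 - <<'E'
from h import *
np.set_printoptions(precision=4,suppress=True)
W=np.array([.6384,.0758])
g=move_l([*W,.0765],.06,guard=6)
o=observe();print(g,o["eef_pos"],o["wrist_force"])
if o["eef_pos"][2]<.083:
    move_gripper(.045);sleep(.3)
    o=observe();print(o["grip_width"],o["finger_force"])
    move_l([*W,.2],.15)
s=get_image("scene");t=get_image("top");print(observe()["t"])
for n,im in(("s",s),("t",t)):
    for z in (.107,): print("expect cap",n,proj(im,[*W,z]))
bs=blob(s,100,120,(273,262),20);print(bs.mean(0),len(bs))
print(spot_point("scene","tray_end")[:2],proj(s,[.6429,.006,.0555]))
a=s["frame"][195:305,210:340];cv2.imwrite("pics/w2.png",cv2.resize(a,(700,592))[:,:,::-1])
E
```

```text
True [0.6372 0.0758 0.0755] [-0.146   0.8055  4.6316]
0.04535234246687152 0.0
13.7333
expect cap s [273.7104 261.871 ]
expect cap t [222.7463 180.8958]
[274.25 261.5 ] 144
[{'position': [250.2, 263.9], 'conf': 0.55}, {'position': [179.9, 183.7], 'conf': 0.15}] [253.117  262.4388]
```

View pics/w2.png

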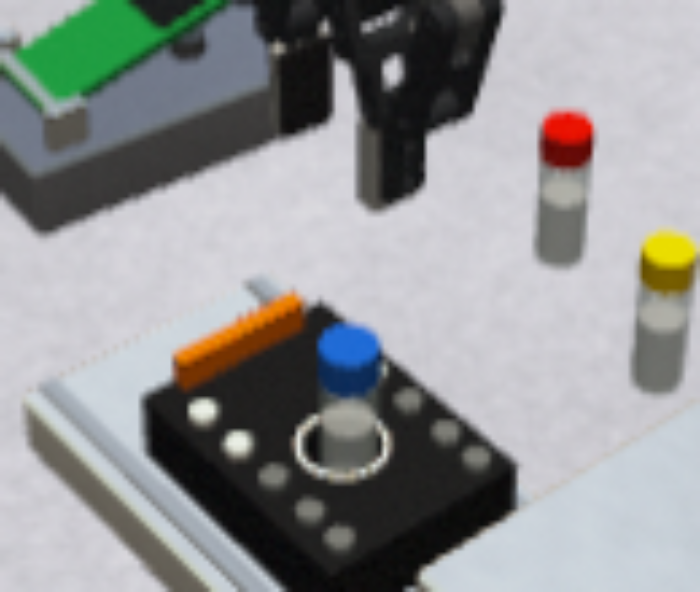

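The vial stands seated in the ring: cap centroid is (274.3,261.5) against an expected (273.7,261.9). Next I'll push the tray home.

```bash
python3 - <<'E'
from h import *
np.set_printoptions(precision=4,suppress=True)
q=np.array([0,1,1,0])/np.sqrt(2)
move_gripper(0.0)
move_l([.643,-.05,.2],.2)
move_pose([.643,-.05,.15],q)
move_l([.643,-.05,.056],.12,guard=10)
g=move_l([.638,.1,.056],.04,guard=12)
o=observe();print(g,o["eef_pos"],o["wrist_force"],o["t"])
s=get_image("scene")
a=s["frame"][170:340,180:400];cv2.imwrite("pics/p1.png",cv2.resize(a,(770,595))[:,:,::-1])
E
```

```text
Traceback (most recent call last):
plant.IKError: the arm cannot follow that straight line within its joint ranges
```

```bash
python3 - <<'E'
from h import *
np.set_printoptions(precision=4,suppress=True)
q=np.array([0,1,1,0])/np.sqrt(2)
print(ik([.643,-.05,.2],q))
move_pose([.643,-.05,.2],q)
move_l([.643,-.05,.056],.15,guard=10)
print(observe()["eef_pos"])
g=move_l([.638,.1,.056],.04,guard=12)
o=observe();print(g,o["eef_pos"],o["wrist_force"],o["t"])
s=get_image("scene")
a=s["frame"][170:340,180:400];cv2.imwrite("pics/p1.png",cv2.resize(a,(770,595))[:,:,::-1])
E
```

```text
[-0.192   0.5231  0.0314  1.0791  0.      1.3788]
[ 0.6439 -0.0502  0.0571]
True [0.6388 0.0612 0.0557] [-0.7484 -1.4745  0.9663] 21.6333
```

View pics/p1.png

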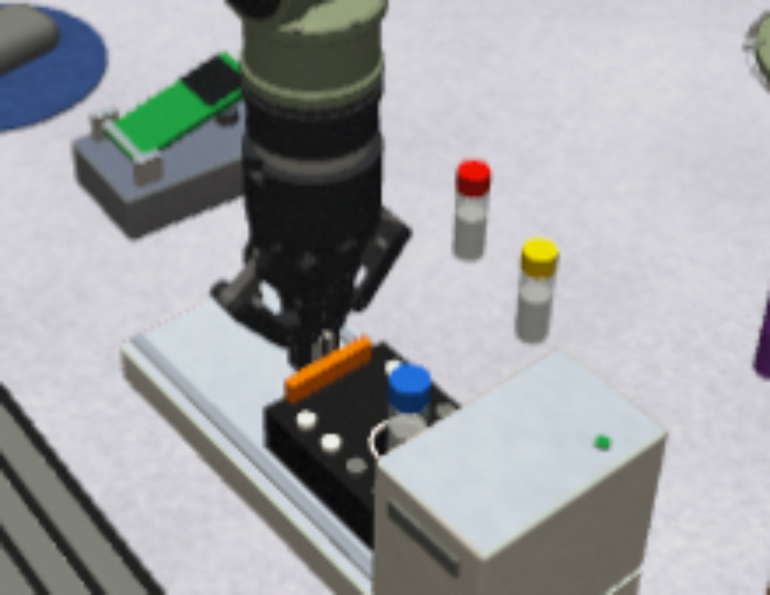

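The vial stands upright in the tray, and the tray is close to the tower. I'll push once more to confirm it is home, then check the gap from the top camera.

```bash
python3 - <<'E'
from h import *
np.set_printoptions(precision=4,suppress=True)
o=observe();p=o["eef_pos"]
g=move_l([p[0]-.0005,p[1]+.02,.056],.02,guard=18)
o=observe();print(g,o["eef_pos"],o["wrist_force"],o["t"])
sleep(.3);o=observe();print(o["eef_pos"],o["wrist_force"])
move_l([.643,.02,.056],.15);move_l([.643,-.06,.18],.2)
s=get_image("scene");t=get_image("top")
bs=blob(s,100,120,(297,282),25);bt=blob(t,100,120,(205,180),20)
print("vial",bs.mean(0),bt.mean(0) if len(bt) else 0, tri(t,bt.mean(0),s,bs.mean(0)) if len(bt) else atz(s,bs.mean(0),.107))
T=t["frame"][155:255,150:350];S=s["frame"][180:330,200:400]
cv2.imwrite("pics/p2.png",np.vstack([cv2.resize(T,(560,280)),cv2.copyMakeBorder(cv2.resize(S,(400,300)),0,0,0,160,0)])[:,:,::-1])
for d in spot_point("scene","paddle_press")[:1]:print(d,atz(s,d["position"],.081))
for d in spot_point("top","paddle_press")[:1]:print(d,atz(t,d["position"],.081))
print(observe()["t"])
E
```

```text
True [0.6375 0.0608 0.0549] [ 0.318  -1.9756  1.012 ] 22.2083
[0.6371 0.0608 0.0545] [ 0.6561 -0.8693  0.7917]
vial [296.4351 280.3247] [199.5424 182.1695] [0.6343 0.1439 0.1079]
{'position': [236.5, 191.5], 'conf': 0.76} [ 0.5433 -0.2177  0.081 ]
{'position': [319.8, 219.5], 'conf': 0.67} [ 0.5286 -0.2108  0.081 ]
24.025
```

View pics/p2.png

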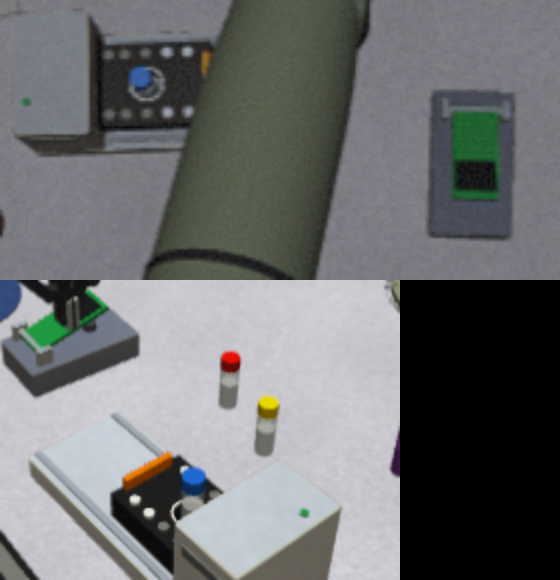

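The tray is flush with the tower, the second push met a hard stop at the same place, and the vial is upright. Now the paddle.

```bash
python3 - <<'E'
from h import *
np.set_printoptions(precision=4,suppress=True)
P=[.533,-.2105]
move_l([*P,.12],.15); f0=observe()["wrist_force"];print(f0)
g=move_l([*P,.074],.03,guard=2.0)
o=observe();print("contact",g,o["eef_pos"],o["wrist_force"]-f0)
z=min(.0715,o["eef_pos"][2])
while z>.066:
    move_l([*P,z],.02);sleep(.2);o=observe();f=(o["wrist_force"]-f0)[2];print(z,o["eef_pos"],f)
    if f>6.3 or o["eef_pos"][2]<.0695: break
    z-=.001
print(observe()["t"])
s=get_image("scene")
a=s["frame"][140:340,170:400];cv2.imwrite("pics/e1.png",cv2.resize(a,(690,600))[:,:,::-1])
E
```

```text
[0.0253 0.3041 0.3567]
contact True [ 0.5325 -0.2104  0.081 ] [ 1.3793 -0.1468  0.8161]
0.0715 [ 0.5322 -0.2104  0.0715] 6.4978360639338595
27.4667
```

View pics/e1.png

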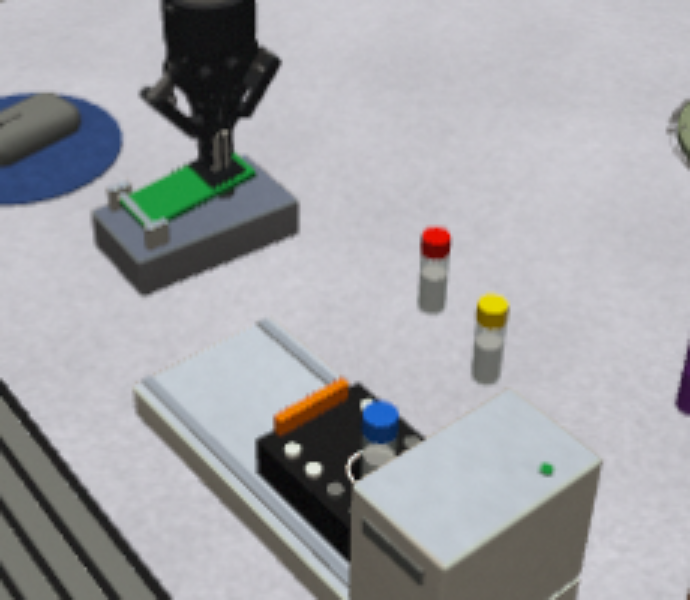

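Fingertips press the black pad about half-way (6.5 N at z = 71.5 mm), the tray is home and the vial upright. I'll let it settle and hand in.

```bash
python3 - <<'E'
from h import *
sleep(.6);o=observe();print(o["eef_pos"],o["wrist_force"]);print(close_job())
E
```

```text
[ 0.53220859 -0.21045451  0.07151459] [-3.80117542  0.70632571  6.93436141]
the job is handed in; nothing more can be done
None
```

The job is handed in: the blue-capped vial stands released in the well, the tray is home against the tower, and the fingertips are holding the paddle about half-way down at roughly 6.5 N; the interface gave no verdict.

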